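Set, lock and check the bench air pressure

TASK

Turn the air regulator's knob clockwise until its white line points straight at the raised mark, then slide the fork lock fully home over the knob so that the setting cannot shift. Then lift the pressure gauge out of its holder and hold it upright with its nozzle centred on the ring-marked test port, pressed on lightly so that the sprung nozzle is pushed about half-way in. Finish like that, still holding the gauge on the port; do not bang or drop it, and leave the carton, tape, toner bottle and screwdriver alone.

Things in the scene. Friction and masses are not known exactly. Their poses are not given: they have to be found in the camera images.
- station: Bench air station, fixed: aluminium block on a foot plate 100 x 250 mm, block top 40 mm up. Origin: centre of the underside; y along its length, z up. On its centre line x = 0: test port (y = -95 mm), raised black mark (y = -47 to -63, 44 high), knob axis (y = -12), fork lock (tab at y = +90 open, +50 home). A pipe stub sticks out on +x to x = 71 at y = +60, below 35 mm.
- knob_grip (a point): On the knob's axis, mid-height of its grip bar, 75 mm above the bench. Knob: black round skirt 46 mm across (top 50 mm above the bench) with an upright bar 44 mm long, 12 mm thick, from 50 to 90 mm above the bench. The point's x axis runs along the bar to the end with the white line, z up. Turns easily (0.05 N m) and stays where left.
- knob (a joint): Knob angle in rad, growing as it turns clockwise seen from above, 0 to 2.4. At 1.6 the white line points at the mark (the station's -y direction) and the bar lies in line with the fork lock. Its start is between 0.2 and 0.9.
- lock_tab (a point): Centre of the fork lock's upright steel tab, 73 mm above the bench: 20 mm wide (station x), 12 mm along the slide (station y), from 54 to 92 mm above the bench. It stands on a flat two-pronged fork, 32 mm wide, top 54 mm above the bench, whose prongs point to the knob and go either side of its bar when home. Axes as the station's.
- lock (a joint): Slide of the fork lock in m: 0 fully open, 0.040 fully home against its stop, growing as it moves in the station's -y direction. About 2 N to slide, stays where it is left. It must not be slid over a knob that is off the mark.
- holder: Black gauge holder, fixed: a block 80 x 80 x 50 mm high with a round upright hole of 27 mm in the middle of its top. Origin: centre of the underside, on the bench. The gauge stands in the hole, its collar resting on the holder's top.
- gauge_grip (a point): Centre of the black rubber grip of the pressure gauge, a straight loose tool of 0.09 to 0.18 kg, z axis from nozzle to grip. The point is 114 mm above the end of the free nozzle; grip 24 mm across, reaching 28 mm above and below the point; under it a dial case, a disc on edge 42 mm across, 26 mm thick. In its holder the point is 128 mm above the bench; lift 40 mm to clear the hole.
- nozzle_tip (a point): Centre of the flat end face of the gauge's sprung nozzle. From this end up the gauge: brass nozzle 14 mm across from 0 to 12 mm, steel barrel 22 mm across to 36, collar 36 mm across to 42, neck, dial case from 46 to 88, grip from 86 to 142 mm.
- nozzle (a joint): How far the sprung nozzle is pushed into the gauge, in m: 0 free, 0.012 fully in. It takes about 1 N to start, 4 N half-way (0.006), 7 N fully in; beyond that the gauge is rigid.
- port (a point): Centre of the flat top of the test port: a plain brass round boss 36 mm across, 20 mm tall, top 60 mm above the bench, with a black ring (25 mm across) and a centre dot on its top. Rigid.
- carton: Small closed cardboard carton, 100 x 140 x 80 mm high, loose bystander. Origin: centre of the underside.
- tape: Roll of tape lying flat, 100 mm across, 48 mm high, loose bystander. Origin: centre of the underside.
- toner: Grey toner bottle standing upright, 68 mm across, 160 mm high, loose bystander. Origin: centre of the underside.
- driver: Screwdriver with a black handle lying on the bench along its x axis, loose bystander.
There are look-alikes about, which are no part of the job. What is meant by the part that bears gauge_grip is not red, and is the smaller of those in its own colour.

How it is judged:
On the way, in this order (a step that is already met when the one before it is completed fails the run):
1. the knob is set to the mark, with the lock still open (value of joint knob between 1.48 and 1.72 rad and value of joint lock below 0.012 m), for 0.2 s.
2. the fork lock is home over the knob, the knob still at the mark (value of joint knob between 1.48 and 1.72 rad and value of joint lock above 0.036 m), for 0.2 s.
3. the gauge is lifted clear of its holder, by the gripper (height (world z) of nozzle_tip above 0.053 m and contact force between the fingers and gauge above 1 N), for 0.1 s.
At the end, for the whole second after the job is handed in: Knob within 0.12 rad of the mark; lock over 36 of 40 mm home; gripper alone holds the gauge still, upright within 8 degrees, nozzle end within 6 mm of the port centre, pressed with 1 to 10 N, nozzle pushed in 2.5 to 10 mm. The robot does not touch the station, nor the gauge the holder (all of step 2 and angle between gauge_grip's own z axis and vertical below 0.14 rad and horizontal distance between nozzle_tip and port below 0.006 m and value of joint nozzle between 0.0025 and 0.01 m and contact force between nozzle and station between 1 and 10 N and height (world z) of nozzle_tip between 0.056 and 0.063 m and contact force between the fingers and gauge above 1 N and contact force between each of the arm, the fingers and station below 0.5 N and contact force between gauge and holder below 0.1 N and linear speed of gauge below 0.02 m/s); the arm keeps its last pose, push and grip.
It fails at once if the lock is slid over the knob while the knob is off the mark (value of joint lock above 0.015 m and not (value of joint knob between 1.48 and 1.72 rad)).
It fails at once if the gauge is banged or pressed hard (over 25 N) on the station (contact force between gauge and station above 25 N).
It fails at once if the gauge is dropped or laid over (angle between gauge_grip's own z axis and vertical above 0.7 rad).
It fails at once if the carton, tape, toner bottle or screwdriver is moved more than 30 mm (distance of any of carton, tape, toner, driver from where it was at the start of the episode above 0.03 m).
It also fails if it takes over 54 s, if anything falls off the work surface, if the arm or the gripper's body presses on something with over 40 N, if the wrist force passes 120 N, or if a joint passes its speed limit or range.

ROBOT

A 6-joint arm with a two-finger parallel gripper is mounted at the origin on the work surface. World frame = base frame: x ahead of the robot, y to its left, z up, the work surface at z = 0. Lengths are in m, angles in rad, forces in N, time in s.
With the tool pointing down it reaches from about 0.35 to 0.875 m from the base axis. Payload 15.5 kg.
Tool frame: the origin (TCP) lies between the finger pads; the fingertips stand 11 mm ahead of it and the grasp point (between the pads) lies 8 mm behind it; z points along the fingers, y is the direction in which the jaws open and shut (so a half turn about z gives the same grasp; the last joint's range is limited). The gripper opens to 85 mm and grips with 20 to 120 N. Pads are 22 mm wide; open, the fingers measure 114 mm over their backs; the gripper's body (76 mm by 85 mm) begins 54 mm behind the grasp point. The pads swing forward as they close: fully open they stand 13 mm farther back than shut.
Start: joints at [1.06, 0.494, 1.345, -0, 1.302, -0.096], TCP at [0.252, 0.572, 0.242] pointing down, gripper open.
Joint ranges: [-2.91, 2.91], [-0.82, 2.16], [0.22, 2.67], [-1.22, 4.37], [0.12, 2.79], [-3.08, 3.08]. Speed limits (rad/s): [1.89, 1.89, 2.57, 3.01, 3.01, 3.01].

INTERFACE

Orientations are given as a 3x3 rotation matrix whose columns are the frame's x, y, z axes.
In Python, from rig import telemetry, capture, order gives the robot as it stands. The module is installed in compiled form; this text tells all that it offers.
- The arm moves only by the tool drive_tool, never from a script. Its argument "series" is a list of rows, each a list of 4 numbers: the shift along the world's x, y, z in mm, then the turn about the world's z in degrees. In form: [[x, y, z, twist], ...]. A call has 1 to 10 rows; each row shifts and turns the pose as measured when the row begins; what a row does not reach is not made up. A row lasts 1/12 s, in which the tool goes at most 41.7 mm and 7.16 degrees, less where a joint would pass 70% of its speed; a pose out of reach is approached as far as the arm can. A call with a gripper value outside its range is refused whole. "jaw" is the opening in per cent of the stroke, from 0 (shut) to 100 (fully open), set as the call begins (left out, the last holds). The fingers move at their own pace and stop on an object; "force" is the grip in N (left out, the last holds). Time passes only in rows, so rows that do not move let the fingers close. It gives the time, the measured TCP pose, the force and the opening at its end, in the units of the state.
- telemetry.state(): the state, without advancing time (a new reading comes with each control period).
- capture(name): name is "scene" or "top" or "wrist"; returns a dict with "color" (400x640x3 uint8, red, green, blue), "z_map" (400x640 float32, m along the optical axis (not along the pixel's ray), 0 where there is no reading), "mtx" (3x3 intrinsics, pixels), "eye" and "rotation" of the camera in the world; the wrist camera has in their place "tool_from_camera" (4x4, takes a point from camera to tool coordinates, whose origin is the TCP and whose axes are the flange's). Camera axes: x right, y down, z forward; pixel columns grow to the right and rows downward; lengths in m; the calibration is good to about 2 mm. A picture is of the moment at which its call begins: read the wrist's pose just before it.
- order.sign_off(): hands the job in, once; it reports no verdict.
The state is a dict: "time_s": time; "q": joint angles; "qvel": joint speeds; "tau": joint torques, N m; "ee_pos": TCP position; "tcp_rot": TCP orientation; "ft_force": force on the tool from outside, world axes, zero at the start; "torque": the same for the moment, N m; "finger_gap": finger opening in m.
Only numpy, scipy, OpenCV 4.12 (cv2) and the standard library are available. Lean on these libraries where they do the work, as an engineer would, in place of code of your own. Each camera call takes 0.05 s, during which the arm holds its last target. There are 200 camera calls.

## Working session

There is one attempt and no reset: what is moved stays moved. The work goes in short steps, Python scripts to look and compute and a tool call to move; the robot and the scene stay as the last step left them, time stands still between calls to the robot, and variables do not carry over. Pictures are saved under pics/ and viewed, about 8 in all and at most 12, crops included, and the job is handed in when it is done.

Besides the shell and the picture viewer there is one more tool, called after ">>>" by a JSON object that holds its "fn" and its "kwargs". drive_tool: Moves the arm, as the interface text tells. Its arguments: {"type":"object","properties":{"series":{"type":"array","items":{"type":"array","items":{"type":"number"}}},"jaw":{"type":"number"},"force":{"type":"number"}},"required":["series"]}

```bash
mkdir -p pics
cat > h.py <<'E'
import numpy as np, cv2
from rig import telemetry, capture, order
def save(c,n): cv2.imwrite(f'pics/{n}.png',c['color'][:,:,::-1])
def pts(c,st=None):
    z=c['z_map'];K=c['mtx'];v,u=np.mgrid[:z.shape[0],:z.shape[1]]
    P=np.stack([(u-K[0,2])/K[0,0]*z,(v-K[1,2])/K[1,1]*z,z],-1)
    if 'eye' in c: R,t=np.array(c['rotation']),np.array(c['eye'])
    else:
        T=np.array(c['tool_from_camera']);Rt=np.array(st['tcp_rot']);R=Rt@T[:3,:3];t=Rt@T[:3,3]+np.array(st['ee_pos'])
    W=P@R.T+t; W[z==0]=np.nan
    return W
E
python3 - <<'E'
from h import *
s=telemetry.state();print({k:np.round(v,3).tolist() for k,v in s.items()})
for n in ['scene','top']:
    c=capture(n);save(c,n);np.savez(n,**c);print(n,c['eye'],np.round(c['rotation'],2).tolist(),c['mtx'][0])
E
```

```text
{'time_s': 0.0, 'q': [1.059, 0.494, 1.346, 0.0, 1.302, -0.095], 'qvel': [-0.0, -0.001, -0.001, -0.0, -0.0, -0.0], 'tau': [0.005, -88.217, -38.388, 0.0, 0.01, 0.0], 'ee_pos': [0.252, 0.571, 0.242], 'tcp_rot': [[-0.915, 0.404, -0.001], [0.404, 0.915, -0.001], [0.0, -0.001, -1.0]], 'ft_force': [-0.818, 0.233, 0.142], 'torque': [-0.022, -0.033, 0.005], 'finger_gap': 0.085}
scene [1.04126937 0.73368593 0.70410024] [[-0.82, 0.33, -0.46], [0.57, 0.47, -0.68], [-0.01, -0.82, -0.57]] [365.32723477   0.         317.55312514]
top [ 0.36805214 -0.00359938  1.34089722] [[0.0, -0.98, 0.18], [-1.0, -0.0, 0.01], [-0.01, -0.18, -0.98]] [507.36164376   0.         319.99043277]
```

View pics/top.png

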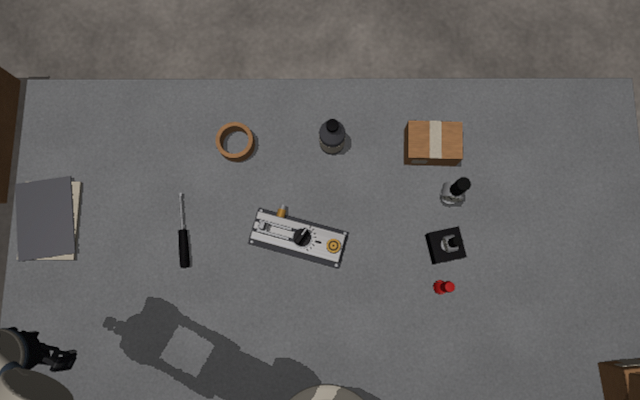

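View pics/scene.png

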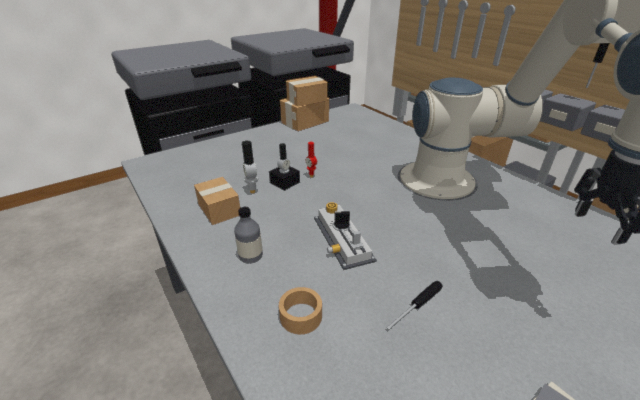

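Top view: station at (299,238), with port (333,246), knob (301,237) and lock at left (262,226). There are three gauge candidates in the top view: a large silver/black one at (455,190), the one in the black holder at (447,243), and a red one at (444,287). The one in the holder fits because it isn't red and is the smaller of the two black ones. I'll confirm that in a crop and measure.

Run:
```python
from h import *
c=dict(np.load('top.npz'));W=pts(c);Z=W[...,2]
a=cv2.resize(c['color'][200:275,240:355,::-1],None,fx=6,fy=6,interpolation=cv2.INTER_CUBIC)
s=dict(np.load('scene.npz'))
b=cv2.resize(s['color'][130:200,235:330,::-1],None,fx=6,fy=6,interpolation=cv2.INTER_CUBIC)
o=np.zeros((600,700,3),np.uint8);o[:300,:460]=cv2.resize(a,(460,300));o[300:600,:407]=cv2.resize(b,(407,300));cv2.imwrite('pics/crop.png',o)
def comp(m,name,mn=20):
    n,l,st,ce=cv2.connectedComponentsWithStats(m.astype(np.uint8))
    for i in range(1,n):
        if st[i,4]>=mn:
            p=W[l==i];r=cv2.minAreaRect(p[:,:2].astype(np.float32)*1000)
            print(name,st[i],np.round(ce[i]),'med',np.round(np.nanmedian(p,0),3),'rect',np.round(r[0],1),np.round(r[1],1),round(r[2],1))
ok=(Z>0.006)&(Z<.3)&(W[...,0]<.8)
comp(ok&(Z>.034)&(Z<.047),'38-46')
comp(ok&(Z>.056)&(Z<.064),'port',8)
comp(ok&(Z>.065),'high',5)
comp(ok,'all',20)
```

```text
38-46 [215 126  27  14  62] [227. 130.] med [0.793 0.268 0.043] rect [787.9 265.5] [20.4 77.1] 26.7
38-46 [405 127   2  36  37] [405. 145.] med [ 0.747 -0.209  0.04 ] rect [ 749.7 -208.7] [95.   3.7] 0.2
38-46 [218 140  10  17  42] [222. 150.] med [0.73  0.279 0.045] rect [737.  280.3] [48.9 18.2] 29.8
38-46 [226 143  27  17  72] [241. 153.] med [0.719 0.228 0.043] rect [724.8 227.1] [20.3 76.8] 30.8
38-46 [320 145  18   8  23] [328. 150.] med [ 0.732 -0.005  0.041] rect [735.9  -4.5] [47.1  9.6] 73.4
38-46 [408 161  46   3  66] [430. 162.] med [ 0.701 -0.272  0.04 ] rect [ 701.3 -274.7] [119.4   3. ] 88.3
38-46 [ 250  209   95   54 1906] [297. 237.] med [0.503 0.079 0.04 ] rect [513.1  73.2] [236.1  93.4] 74.5
38-46 [427 233   8  31  38] [430. 247.] med [ 0.479 -0.265  0.041] rect [ 475.1 -266.8] [77.5  4. ] 13.0
38-46 [603 364  10  36  94] [608. 382.] med [ 0.151 -0.683  0.041] rect [ 151.9 -684.2] [81.7  6.6] 6.4
port [406 141   1   9   9] [406. 145.] med [ 0.742 -0.208  0.059] rect [ 742.1 -208.1] [ 1.  22.2] 88.8
port [406 151   2   9  10] [406. 155.] med [ 0.713 -0.207  0.06 ] 
[... 2718 characters left out ...]
4 3419] [297. 237.] med [0.501 0.075 0.04 ] rect [511.8  72.6] [251.1 123.4] 74.1
all [ 425  227   41   38 1112] [445. 245.] med [ 0.478 -0.295  0.051] rect [ 484.4 -312.1] [80.1 97. ] 12.1
all [433 280  21  15 244] [443. 287.] med [ 0.376 -0.277  0.097] rect [ 377.5 -291.2] [35.  53.9] 4.3
all [ 27 331  13   7  36] [ 34. 333.] med [0.278 0.609 0.256] rect [269.7 687. ] [ 12.9 165.8] 4.2
all [ 60 350  17  20 115] [ 70. 356.] med [0.238 0.52  0.293] rect [233.8 513.1] [40.9 21.6] 36.4
all [ 597  359   43   41 1532] [620. 379.] med [ 0.167 -0.685  0.083] rect [ 176.4 -710.5] [ 65.8 135.6] 45.7
all [291 385  69  15 722] [325. 393.] med [ 0.114 -0.     0.011] rect [117.9   2.5] [ 34.3 169.6] 0.5
```

View pics/crop.png

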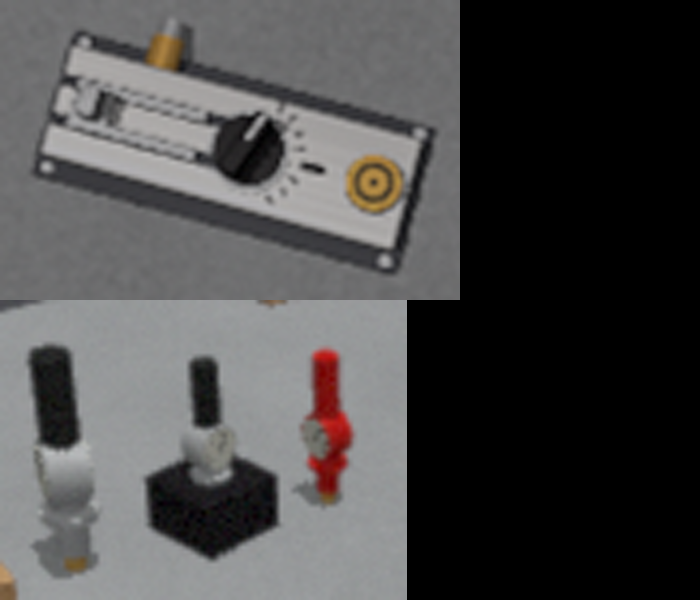

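The crop confirms it: the gauge in the holder is the smaller black one, the large black one stands to its left, and the red one is excluded. In the crop the white line points up and right, so the knob bar lies at about -35° in the world and needs roughly 70° clockwise to reach -105°. Next I move over the knob.

>>> {"fn": "drive_tool", "kwargs": {"series": [[18, -36, -5, -1.2], [18, -36, -5, -1.2], [18, -36, -5, -1.2], [18, -36, -5, -1.2], [18, -36, -5, -1.2], [18, -36, -5, -1.2], [18, -36, -5, -1.2], [18, -36, -5, -1.2], [18, -36, -5, -1.2], [18, -36, -5, -1.2]], "jaw": 100, "force": 30}}

```text
time_s: 0.93
ee_pos: [0.4303, 0.2049, 0.1889]
tcp_rot: [[-0.812, 0.584, -0.001], [0.584, 0.812, 0.001], [0.002, 0.001, -1.0]]
ft_force: [0.4, 0.9, 0.6]
finger_gap: 0.0854
```

>>> {"fn": "drive_tool", "kwargs": {"series": [[18, -36, 0, 0], [18, -36, 0, 0], [18, -36, 0, 0], [14, -28, 0, 0], [0, 0, 0, 0], [0, 0, 0, 0]]}}

```text
time_s: 1.43
ee_pos: [0.5017, 0.0553, 0.1871]
tcp_rot: [[-0.807, 0.591, -0.003], [0.591, 0.807, -0.0], [0.002, -0.002, -1.0]]
ft_force: [-0.2, 0.0, -0.2]
finger_gap: 0.0854
```

Run:
```python
from h import *
s=telemetry.state();c=capture('wrist');save(c,'w1')
p=s['ee_pos'];R=s['tcp_rot'];print(np.round(p,4),'jaw deg',np.degrees(np.arctan2(R[1][1],R[0][1])))
W=pts(c,s);Z=W[...,2];t=np.array(c['tool_from_camera']);print(np.round(t,3).tolist())
def rect(m,n):
    k,l,st,ce=cv2.connectedComponentsWithStats(m.astype(np.uint8))
    for i in range(1,k):
        if st[i,4]>60:
            r=cv2.minAreaRect(W[l==i][:,:2].astype(np.float32)*1000);print(n,ce[i].round(),st[i,4],np.round(np.nanmedian(W[l==i],0),4),np.round(r[0],1),np.round(r[1],1),round(r[2],1))
rect((Z>.085)&(Z<.095),'top90');rect((Z>.056)&(Z<.064),'port')
```

```text
[0.5017 0.0553 0.1871] jaw deg 53.78955889429308
[[-0.0, -0.958, -0.287, 0.073], [1.0, -0.0, -0.0, -0.0], [0.0, -0.287, 0.958, -0.132], [0.0, 0.0, 0.0, 1.0]]
top90 [460. 149.] 564 [0.527  0.1602 0.0922] [528.1 161. ] [12.3 20. ] 75.2
top90 [327. 197.] 925 [0.5002 0.0643 0.0905] [501.3  63.4] [11.8 43.8] 54.7
port [439. 143.] 90 [0.5231 0.1565 0.0604] [524.9 157.8] [ 8.9 21.4] 46.3
port [236. 221.] 1317 [ 0.4792 -0.0154  0.0608] [479.7 -16.5] [35.1 35.4] 2.0
```

View pics/w1.png

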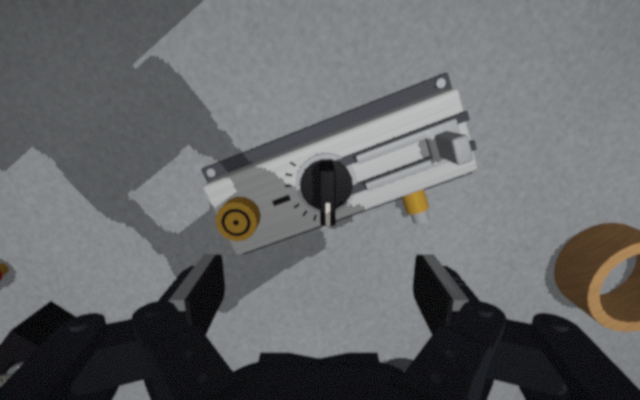

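The wrist view agrees: knob at (327,190) with the white line pointing down in the image, port at (237,220), tab at (455,148). I descend onto the knob.

>>> {"fn": "drive_tool", "kwargs": {"series": [[-0.8, 8.3, -25, 1], [0, 0, -30, 0], [0, 0, -30, 0], [0, 0, -20, 0], [0, 0, -8, 0], [0, 0, 0, 0]]}}

```text
time_s: 1.98
ee_pos: [0.4993, 0.0699, 0.0717]
tcp_rot: [[-0.821, 0.571, 0.001], [0.571, 0.821, 0.0], [-0.001, 0.001, -1.0]]
ft_force: [-0.7, -0.4, -0.1]
finger_gap: 0.0855
```

>>> {"fn": "drive_tool", "kwargs": {"series": [[1.7, -6.3, -2.5, 0], [0, 0, 0, 0]]}}

```text
time_s: 2.15
ee_pos: [0.5009, 0.0645, 0.07]
tcp_rot: [[-0.823, 0.569, 0.001], [0.569, 0.823, 0.0], [-0.001, 0.001, -1.0]]
ft_force: [0.1, -0.2, -0.5]
finger_gap: 0.0855
```

>>> {"fn": "drive_tool", "kwargs": {"series": [[0, 0, 0, 0], [0, 0, 0, 0], [0, 0, 0, 0], [0, 0, 0, 0], [0, 0, 0, 0], [0, 0, 0, 0]], "jaw": 0, "force": 25}}

```text
time_s: 2.65
ee_pos: [0.5029, 0.0641, 0.0741]
tcp_rot: [[-0.822, 0.569, 0.007], [0.569, 0.822, 0.0], [-0.006, 0.004, -1.0]]
ft_force: [-18.3, -35.9, 19.4]
finger_gap: 0.0124
```

>>> {"fn": "drive_tool", "kwargs": {"series": [[0, 0, 2, 0], [0, 0, 0, 0]]}}

```text
time_s: 2.82
ee_pos: [0.5018, 0.063, 0.0752]
tcp_rot: [[-0.823, 0.569, 0.005], [0.569, 0.823, -0.001], [-0.005, 0.001, -1.0]]
ft_force: [2.5, 7.2, 8.6]
finger_gap: 0.0116
```

>>> {"fn": "drive_tool", "kwargs": {"series": [[0, 0, 1, -5], [0, 0, 0, -5], [0, 0, 0, -5], [0, 0, 0, -5], [0, 0, 0, -5], [0, 0, 0, -5], [0, 0, 0, -5], [0, 0, 0, -5], [0, 0, 0, -5], [0, 0, 0, 0]]}}

```text
time_s: 3.65
ee_pos: [0.5015, 0.063, 0.0753]
tcp_rot: [[-0.142, 0.99, 0.001], [0.99, 0.142, -0.003], [-0.004, 0.0, -1.0]]
ft_force: [-0.0, 0.1, -1.4]
finger_gap: 0.0118
```

>>> {"fn": "drive_tool", "kwargs": {"series": [[0, 0, 0, -5], [0, 0, 0, -5], [0, 0, 0, -5], [0, 0, 0, -5], [0, 0, 0, -1.5], [0, 0, 0, 0], [0, 0, 0, 0]]}}

```text
time_s: 4.23
ee_pos: [0.5013, 0.063, 0.0753]
tcp_rot: [[0.227, 0.974, -0.001], [0.974, -0.227, -0.003], [-0.004, -0.0, -1.0]]
ft_force: [1.3, -0.4, -1.9]
finger_gap: 0.0114
```

>>> {"fn": "drive_tool", "kwargs": {"series": [[0, 0, 0, -2], [0, 0, 0, 0], [0, 0, 0, 0]]}}

```text
time_s: 4.48
ee_pos: [0.5013, 0.063, 0.0753]
tcp_rot: [[0.253, 0.967, -0.001], [0.967, -0.253, -0.003], [-0.003, -0.0, -1.0]]
ft_force: [0.7, -0.9, -2.1]
finger_gap: 0.0118
```

>>> {"fn": "drive_tool", "kwargs": {"series": [[0, 0, 0, 0], [0, 0, 0, 0], [0, 0, 0, 0], [0, 0, 0, 0]], "jaw": 60}}

```text
time_s: 4.82
ee_pos: [0.5014, 0.063, 0.0755]
tcp_rot: [[0.247, 0.969, -0.001], [0.969, -0.247, -0.003], [-0.003, 0.0, -1.0]]
ft_force: [-0.5, 0.5, 0.0]
finger_gap: 0.0515
```

>>> {"fn": "drive_tool", "kwargs": {"series": [[0, 0, 30, 0], [0, 0, 40, 0], [0, 0, 35, 0], [0, 0, 0, 0], [0, 0, 0, 0]]}}

```text
time_s: 5.23
ee_pos: [0.4998, 0.063, 0.1841]
tcp_rot: [[0.245, 0.97, -0.004], [0.97, -0.245, -0.003], [-0.004, -0.003, -1.0]]
ft_force: [-0.2, 0.3, -0.7]
finger_gap: 0.0515
```

```bash
cat > m.py <<'E'
from h import *
import sys
def rects(W,m,n,mn=60):
    k,l,st,ce=cv2.connectedComponentsWithStats(m.astype(np.uint8))
    for i in range(1,k):
        if st[i,4]>mn:
            r=cv2.minAreaRect(W[l==i][:,:2].astype(np.float32)*1000);print(n,ce[i].round(),st[i,4],np.round(np.nanmedian(W[l==i],0),4),np.round(r[0],1),np.round(r[1],1),round(r[2],1))
if __name__=='__main__':
    s=telemetry.state();c=capture('wrist');save(c,sys.argv[1])
    R=s['tcp_rot'];print(np.round(s['ee_pos'],4),'jaw deg',np.degrees(np.arctan2(R[1][1],R[0][1])))
    W=pts(c,s);Z=W[...,2]
    rects(W,(Z>.086)&(Z<.095),'top90');rects(W,(Z>.056)&(Z<.064),'port')
E
python3 m.py w2
```

```text
[0.4998 0.063  0.1841] jaw deg -14.183570888896204
top90 [324.  55.] 638 [0.5279 0.1608 0.0924] [528.1 160.9] [11.9 19.9] 74.8
top90 [321. 203.] 931 [0.5016 0.065  0.0906] [501.5  63.5] [43.4 11.9] 75.6
port [617. 200.] 589 [7.349e-01 6.000e-04 6.010e-02] [740.   -6.6] [60.7 19.1] 73.3
port [319. 281.] 1151 [ 0.4799 -0.0152  0.0609] [479.6 -16.8] [35.9 34.4] 75.5
port [625. 388.] 229 [ 0.7484 -0.2097  0.0599] [ 749.5 -209.9] [ 4.  31.7] 87.9
```

View pics/w2.png

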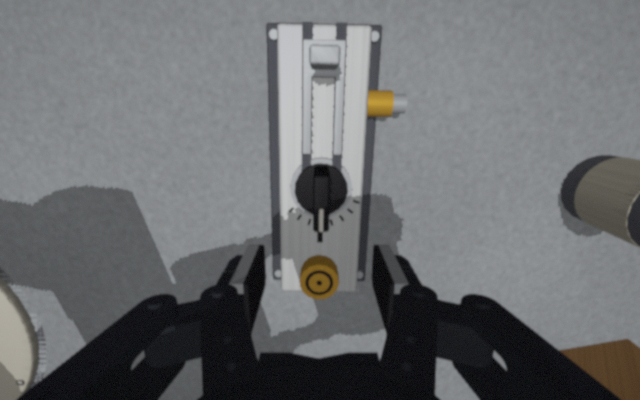

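The wrist view shows the white line (321,215) pointing at the mark (320,237), with the bar at 75.6° against the station axis at 74.7°. The knob is set. Next is the tab at (324,55).

>>> {"fn": "drive_tool", "kwargs": {"series": [[9.4, 32.5, 0, -1], [9.4, 32.5, 0, 0], [9.4, 32.5, -20, 0], [0, 0, -20, 0], [0, 0, 0, 0], [0, 0, 0, 0]]}}

```text
time_s: 5.78
ee_pos: [0.528, 0.1639, 0.1389]
tcp_rot: [[0.264, 0.964, -0.007], [0.964, -0.264, -0.004], [-0.006, -0.006, -1.0]]
ft_force: [-0.2, 0.7, 0.2]
finger_gap: 0.0511
```

>>> {"fn": "drive_tool", "kwargs": {"series": [[0, -3, -20, 0], [0, 0, -20, 0], [0, 0, -15, 0], [0, 0, -5, 0], [0, 0, 0, 0], [0, 0, 0, 0]]}}

```text
time_s: 6.28
ee_pos: [0.5275, 0.1571, 0.0794]
tcp_rot: [[0.267, 0.964, -0.009], [0.964, -0.267, -0.005], [-0.007, -0.007, -1.0]]
ft_force: [-0.2, -0.5, 0.3]
finger_gap: 0.051
```

>>> {"fn": "drive_tool", "kwargs": {"series": [[0.9, 3.5, -1, 0], [0, 0, 0, 0], [0, 0, 0, 0]]}}

```text
time_s: 6.53
ee_pos: [0.5297, 0.1605, 0.0809]
tcp_rot: [[0.267, 0.964, -0.006], [0.964, -0.267, -0.004], [-0.006, -0.004, -1.0]]
ft_force: [-0.9, 0.1, -1.0]
finger_gap: 0.0513
```

>>> {"fn": "drive_tool", "kwargs": {"series": [[0, 0, 0, 0], [0, 0, 0, 0], [0, 0, 0, 0], [0, 0, 0, 0]], "jaw": 0, "force": 25}}

```text
time_s: 6.87
ee_pos: [0.528, 0.1611, 0.0825]
tcp_rot: [[0.267, 0.964, -0.008], [0.964, -0.267, -0.004], [-0.006, -0.006, -1.0]]
ft_force: [7.7, -2.6, -10.2]
finger_gap: 0.0194
```

>>> {"fn": "drive_tool", "kwargs": {"series": [[0, 0, 0, 0], [-2.1, -7.7, 0, 0], [-2.1, -7.7, 0, 0], [-2.1, -7.7, 0, 0], [-1.6, -5.8, 0, 0], [0, 0, 0, 0]]}}

```text
time_s: 7.37
ee_pos: [0.5196, 0.1296, 0.0825]
tcp_rot: [[0.267, 0.964, -0.007], [0.964, -0.267, -0.003], [-0.005, -0.005, -1.0]]
ft_force: [0.7, 2.1, -3.4]
finger_gap: 0.0194
```

>>> {"fn": "drive_tool", "kwargs": {"series": [[-1.1, -3.9, 0, 0], [-1.1, -3.9, 0, 0], [0, 0, 0, 0]]}}

```text
time_s: 7.62
ee_pos: [0.5176, 0.1221, 0.0826]
tcp_rot: [[0.269, 0.963, -0.006], [0.963, -0.269, 0.0], [-0.001, -0.005, -1.0]]
ft_force: [0.5, 7.5, -6.5]
finger_gap: 0.0195
```

>>> {"fn": "drive_tool", "kwargs": {"series": [[-0.8, -2.9, 0, 0], [0, 0, 0, 0], [0, 0, 0, 0]]}}

```text
time_s: 7.87
ee_pos: [0.5173, 0.1214, 0.0826]
tcp_rot: [[0.27, 0.963, -0.004], [0.963, -0.27, 0.005], [0.003, -0.005, -1.0]]
ft_force: [0.6, -0.0, -2.5]
finger_gap: 0.019
```

>>> {"fn": "drive_tool", "kwargs": {"series": [[0, 0, 0, 0], [0, 0, 0, 0], [0, 0, 0, 0], [0, 0, 0, 0]], "jaw": 60}}

```text
time_s: 8.2
ee_pos: [0.517, 0.1204, 0.0828]
tcp_rot: [[0.27, 0.963, -0.004], [0.963, -0.27, 0.004], [0.002, -0.005, -1.0]]
ft_force: [0.3, 0.4, -0.7]
finger_gap: 0.0515
```

>>> {"fn": "drive_tool", "kwargs": {"series": [[0, 0, 30, 0], [0, 0, 40, 0], [0, 0, 40, 0], [0, 0, 0, 0], [0, 0, 0, 0]]}}

```text
time_s: 8.62
ee_pos: [0.5151, 0.1193, 0.1965]
tcp_rot: [[0.271, 0.963, -0.009], [0.963, -0.271, 0.003], [0.0, -0.009, -1.0]]
ft_force: [-0.1, -0.3, -1.1]
finger_gap: 0.0515
```

```bash
python3 m.py w3
python3 - <<'E'
from h import *
from m import rects
c=capture('top');W=pts(c);Z=W[...,2];save(c,'top2')
rects(W,(Z>.07)&(Z<.3)&(W[...,1]<-.2)&(W[...,0]<.55)&(W[...,0]>.42),'gauge',8)
rects(W,(Z>.046)&(Z<.054)&(W[...,1]<-.2)&(W[...,0]<.6)&(W[...,0]>.42),'holdertop',8)
s=capture('scene');W=pts(s);Z=W[...,2];I=s['color']
m=(W[...,0]>.42)&(W[...,0]<.55)&(W[...,1]<-.22)&(W[...,1]>-.36)&(Z<.18)
for lo,hi in[(.105,.15),(.15,.17)]:
    q=W[m&(Z>lo)&(Z<hi)];print(lo,len(q),np.nanmedian(q,0).round(4),np.nanmax(q,0).round(4))
big=(W[...,0]>.55)&(W[...,0]<.68)&(W[...,1]<-.24)&(W[...,1]>-.36);print('big top',np.nanmax(Z[big]))
E
```

```text
[0.5151 0.1193 0.1965] jaw deg -15.695658133858135
top90 [322. 195.] 420 [0.518  0.124  0.0923] [517.6 123.4] [11.8 19.4] 74.5
top90 [622. 267.] 644 [0.7355 0.0019 0.0905] [738.7  -7.4] [58.3 17.3] 76.5
top90 [322. 266.] 718 [0.5019 0.0652 0.0906] [501.5  63.8] [44.1 11.8] 74.8
port [599. 243.] 581 [0.7391 0.0091 0.0601] [748.  -2.] [67.6 29.6] 53.9
port [322. 327.] 942 [ 0.48   -0.0149  0.0608] [479.7 -16.4] [35.1 35.5] 40.9
gauge [451. 243.] 271 [ 0.4799 -0.2992  0.1019] [ 482.6 -304. ] [41.3 26.3] 12.1
holdertop [445. 246.] 625 [ 0.4744 -0.294   0.0502] [ 482.9 -305.2] [79.9 81.1] 12.1
0.105 78 [ 0.4911 -0.295   0.1299] [ 0.4982 -0.2895  0.1496]
0.15 22 [ 0.4865 -0.3006  0.1544] [ 0.4961 -0.2928  0.1562]
big top 0.19547486679462822
```

Tab-to-port distance is now 144.8 mm (145 when home), and the bar is still at 74.8°. The lock is home, so I move over the gauge.

>>> {"fn": "drive_tool", "kwargs": {"series": [[-3, -38, 5, 0], [-3, -38, 5, 0], [-3, -38, 5, 0], [-3, -38, 5, 0], [-3, -38, 0, 0], [-3, -38, 0, 0], [-3, -38, 0, 0], [-3, -38, 0, 0], [-3, -38, 0, 0], [-3, -20, 0, 0]], "jaw": 70}}

```text
time_s: 9.6
ee_pos: [0.4758, -0.2526, 0.2034]
tcp_rot: [[0.261, 0.965, -0.029], [0.965, -0.261, 0.008], [0.0, -0.031, -1.0]]
ft_force: [-0.3, -0.3, -0.3]
finger_gap: 0.06
```

>>> {"fn": "drive_tool", "kwargs": {"series": [[0, -20, 0, 0], [0, 0, 0, 0], [0, 0, 0, 0]]}}

```text
time_s: 9.85
ee_pos: [0.473, -0.2781, 0.1989]
tcp_rot: [[0.267, 0.963, -0.035], [0.964, -0.267, 0.012], [0.002, -0.037, -0.999]]
ft_force: [0.6, 0.1, -0.3]
finger_gap: 0.0598
```

Run:
```python
from h import *
from m import rects
s=telemetry.state();c=capture('wrist');save(c,'w4');W=pts(c,s);Z=W[...,2]
print(np.round(s['ee_pos'],4),s['finger_gap'])
near=(abs(W[...,0]-.482)<.06)&(abs(W[...,1]+.305)<.06)
rects(W,near&(Z>.151)&(Z<.162),'griptop',20)
rects(W,near&(Z>.046)&(Z<.053),'holder',20)
```

```text
[ 0.473  -0.2781  0.1989] 0.05982809762475267
griptop [350. 268.] 1160 [ 0.4835 -0.3043  0.1565] [ 483.3 -305.7] [22.9 23.1] 59.8
holder [343. 203.] 4767 [ 0.4901 -0.2907  0.0507] [ 483.  -306.5] [80.4 80.9] 12.1
```

View pics/w4.png

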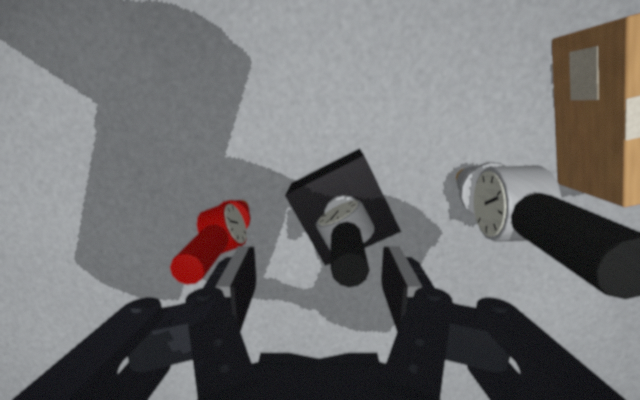

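The wrist view shows the target's black grip top at (350,268) between the pads, red at (190,265), large at (620,265). The grip centre is (483.3,-305.7). I'll move slower from here because the tool tilts about 2° in fast moves.

>>> {"fn": "drive_tool", "kwargs": {"series": [[5, -12, 0, 0], [5, -10, 0, 0], [0, 0, 0, 0], [0, 0, 0, 0]]}}

```text
time_s: 10.23
ee_pos: [0.4841, -0.2989, 0.1973]
tcp_rot: [[0.264, 0.964, -0.038], [0.965, -0.264, 0.014], [0.003, -0.04, -0.999]]
ft_force: [0.6, 0.5, -0.6]
finger_gap: 0.0597
```

>>> {"fn": "drive_tool", "kwargs": {"series": [[-0.5, -6.5, -5, 0], [0, 0, -15, 0], [0, 0, -15, 0], [0, 0, -15, 0], [0, 0, -15, 0], [0, 0, -8, 0], [0, 0, 0, 0], [0, 0, 0, 0]]}}

```text
time_s: 10.9
ee_pos: [0.484, -0.3053, 0.1207]
tcp_rot: [[0.261, 0.965, -0.036], [0.965, -0.26, 0.012], [0.003, -0.038, -0.999]]
ft_force: [0.3, 0.5, 1.3]
finger_gap: 0.0598
```

>>> {"fn": "drive_tool", "kwargs": {"series": [[0, 0, 0, 0], [0, 0, 0, 0], [0, 0, 0, 0], [0, 0, 0, 0], [0, 0, 0, 0]], "jaw": 0, "force": 40}}

```text
time_s: 11.32
ee_pos: [0.4852, -0.306, 0.1234]
tcp_rot: [[0.26, 0.965, -0.033], [0.966, -0.26, 0.01], [0.001, -0.035, -0.999]]
ft_force: [-0.2, 0.0, -1.4]
finger_gap: 0.023
```

>>> {"fn": "drive_tool", "kwargs": {"series": [[0, 0, 5, 0], [0, 0, 10, 0], [0, 0, 12, 0], [0, 0, 12, 0], [0, 0, 12, 0], [0, 0, 12, 0], [0, 0, 10, 0], [0, 0, 0, 0], [0, 0, 0, 0]]}}

```text
time_s: 12.07
ee_pos: [0.4848, -0.3057, 0.2059]
tcp_rot: [[0.26, 0.965, -0.032], [0.966, -0.26, 0.009], [0.0, -0.033, -0.999]]
ft_force: [-0.4, 0.1, -1.5]
finger_gap: 0.0234
```

>>> {"fn": "drive_tool", "kwargs": {"series": [[0, 10, 0, 0], [0, 20, 0, 0], [0, 25, 0, 0], [0, 25, 0, 0], [0, 25, 0, 0], [0, 25, 0, 0], [0, 25, 0, 0], [0, 25, 0, 0], [0, 20, 0, 0], [0, 10, 0, 0]]}}

```text
time_s: 12.9
ee_pos: [0.4788, -0.0826, 0.2011]
tcp_rot: [[0.265, 0.964, -0.039], [0.964, -0.264, 0.013], [0.002, -0.041, -0.999]]
ft_force: [0.2, -0.1, -1.5]
finger_gap: 0.0231
```

>>> {"fn": "drive_tool", "kwargs": {"series": [[0, 15, 0, 0], [0, 15, 0, 0], [0, 10, 0, 0], [0, 0, 0, 0], [0, 0, 0, 0], [0, 0, 0, 0]]}}

```text
time_s: 13.4
ee_pos: [0.4765, -0.0377, 0.1993]
tcp_rot: [[0.261, 0.964, -0.043], [0.965, -0.261, 0.013], [0.001, -0.045, -0.999]]
ft_force: [0.4, 0.8, -2.2]
finger_gap: 0.0233
```

>>> {"fn": "drive_tool", "kwargs": {"series": [[1, 10, 0, 0], [1, 10, 0, 0], [0, 0, 0, 0], [0, 0, 0, 0]]}}

```text
time_s: 13.73
ee_pos: [0.4789, -0.0177, 0.1991]
tcp_rot: [[0.264, 0.964, -0.043], [0.965, -0.263, 0.013], [0.001, -0.045, -0.999]]
ft_force: [-0.7, -0.4, -1.2]
finger_gap: 0.0231
```

Run:
```python
from h import *
s=telemetry.state();print(np.round(s['ee_pos'],4))
c=capture('scene');W=pts(c);Z=W[...,2];np.savez('s2',**c)
x,y=s['ee_pos'][:2]
m=(abs(W[...,0]-x)<.035)&(abs(W[...,1]-y)<.035)&(Z>.055)
v,u=np.nonzero(m);print(u.min(),u.max(),v.min(),v.max())
for z in np.arange(.055,.20,.006):
    q=W[m&(Z>=z)&(Z<z+.006)]
    if len(q): print(round(z,3),len(q),np.median(q,0).round(4),np.ptp(q,0).round(3))
uc,vc=int(u.mean()),int(v.mean())
cv2.imwrite('pics/s2.png',cv2.resize(c['color'][vc-50:vc+50,uc-60:uc+60,::-1],None,fx=6,fy=6,interpolation=cv2.INTER_CUBIC));print(uc-60,vc-50)
```

```text
[ 0.4789 -0.0177  0.1991]
315 348 20 209
0.055 68 [ 0.4821 -0.0137  0.0588] [0.035 0.037 0.006]
0.061 3 [ 0.4931 -0.0062  0.0613] [0.009 0.012 0.   ]
0.091 6 [ 0.4808 -0.0108  0.094 ] [0.008 0.007 0.005]
0.097 2 [ 0.482  -0.0096  0.0987] [0.001 0.004 0.002]
0.103 12 [ 0.4838 -0.0087  0.1047] [0.018 0.017 0.005]
0.109 16 [ 0.4822 -0.0092  0.1118] [0.02  0.017 0.006]
0.115 10 [ 0.4853 -0.0107  0.1176] [0.015 0.016 0.006]
0.121 6 [ 0.488  -0.0076  0.1247] [0.014 0.016 0.005]
0.127 43 [ 0.4849 -0.0072  0.1309] [0.032 0.033 0.006]
0.133 7 [ 0.4858 -0.0079  0.1353] [0.013 0.01  0.003]
0.139 9 [ 0.4739 -0.0049  0.1424] [0.018 0.005 0.006]
0.145 19 [ 0.4879 -0.0049  0.1479] [0.037 0.022 0.006]
0.151 25 [ 0.4932 -0.0051  0.1535] [0.04  0.028 0.006]
0.157 29 [ 0.4936 -0.004   0.1596] [0.041 0.024 0.006]
0.163 27 [ 0.4912 -0.0055  0.1654] [0.04  0.024 0.006]
0.169 37 [ 0.49   -0.0074  0.1718] [0.036 0.028 0.006]
0.175 20 [ 0.4872 -0.0073  0.1774] [0.022 0.021 0.006]
0.181 12 [ 0.484  -0.0078  0.1845] [0.026 0.013 0.005]
0.187 23 [ 0.487  -0.0083  0.1898] [0.035 0.026 0.006]
0.193 27 [ 0.4864 -0.0085  0.1959] [0.046 0.03  0.006]
0.199 32 [ 0.4837 -0.0071  0.2017] [0.049 0.023 0.006]
272 95
```

View pics/s2.png

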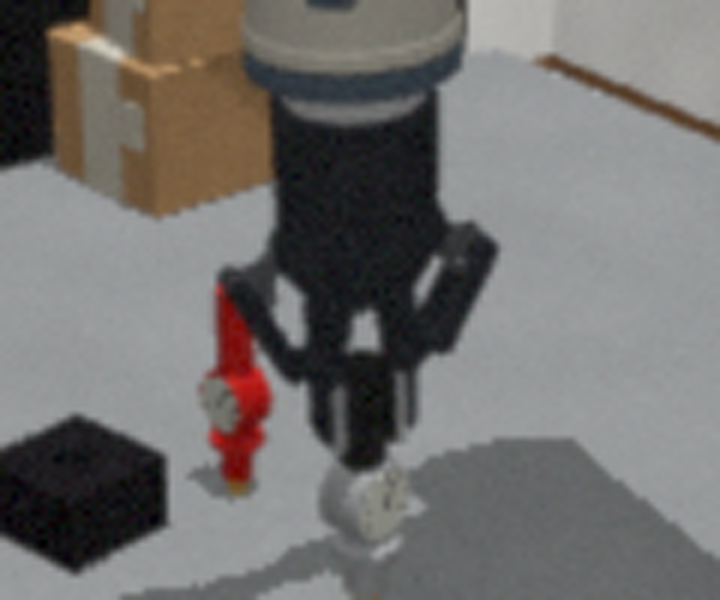

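```bash
cat > g.py <<'E'
from h import *
from scipy.optimize import least_squares
s=telemetry.state();print(np.round(s['ee_pos'],4))
x,y,tz=s['ee_pos'];t=tz-.1094
Q=[]
for i in range(4):
    c=capture('scene');W=pts(c);Z=W[...,2]
    m=(abs(W[...,0]-x)<.03)&(abs(W[...,1]-y)<.03)
    Q.append(W[m&(Z>t+.001)&(Z<t+.034)])
q=np.vstack(Q);r=np.where(q[:,2]<t+.012,.007,.011)
f=lambda p:np.hypot(q[:,0]-p[0]-p[2]*(q[:,2]-t),q[:,1]-p[1]-p[3]*(q[:,2]-t))-r
o=least_squares(f,[x,y,0,0],loss='soft_l1',f_scale=.001)
print('free',len(q),o.x.round(4),np.std(o.fun).round(4))
g=lambda p:f([p[0],p[1],-.02,.005]);o=least_squares(g,[x,y],loss='soft_l1',f_scale=.001);print('fixed tilt',o.x.round(4))
top=(abs(W[...,0]-.51)<.05)&(abs(W[...,1]-.09)<.09)
# calibration: tab and knob tops seen by scene camera
for n,cx,cy,z in[('tab',.5176,.1234,.092),('knob',.5015,.0638,.090),('port',.4797,-.0165,.060)]:
    k=W[(np.hypot(W[...,0]-cx,W[...,1]-cy)<.03)&(abs(Z-z)<.0025)]
    rr=cv2.minAreaRect(k[:,:2].astype(np.float32)*1000);print(n,len(k),np.round(rr[0],1),np.round(rr[1],1))
E
python3 g.py
```

```text
[ 0.4789 -0.0177  0.1991]
free 188 [ 0.476  -0.0156  0.0635 -0.0595] 0.0014
fixed tilt [ 0.4776 -0.0169]
tab 20 [520.7 125.3] [11.3 17.3]
knob 36 [504.1  66.4] [40.8 12.9]
port 59 [483.4 -13.6] [31.4 33.7]
```

>>> {"fn": "drive_tool", "kwargs": {"series": [[3, 0.5, 0, 0], [2.5, 0.5, -5, 0], [0, 0, -7, 0], [0, 0, -6, 0], [0, 0, 0, 0], [0, 0, 0, 0]]}}

```text
time_s: 14.48
ee_pos: [0.4849, -0.0176, 0.1788]
tcp_rot: [[0.265, 0.963, -0.043], [0.964, -0.265, 0.013], [0.001, -0.045, -0.999]]
ft_force: [-0.9, -0.3, -1.8]
finger_gap: 0.0232
```

```bash
sed -i 's/-.02,.005\]/.04,-.013]/' g.py; python3 g.py
python3 - <<'E'
from h import *
c=capture('scene');w=capture('wrist');save(w,'w5')
a=cv2.resize(c['color'][165:235,295:385,::-1],None,fx=8,fy=8,interpolation=cv2.INTER_CUBIC)
cv2.imwrite('pics/s3.png',a)
E
```

```text
[ 0.4849 -0.0176  0.1788]
free 175 [ 0.4825 -0.0164  0.0452  0.0045] 0.0014
fixed tilt [ 0.4826 -0.0161]
tab 18 [519.8 124.8] [10.3 17. ]
knob 37 [504.3  65.7] [43.1 12.1]
port 54 [483.8 -11.3] [32.6 34. ]
```

View pics/s3.png

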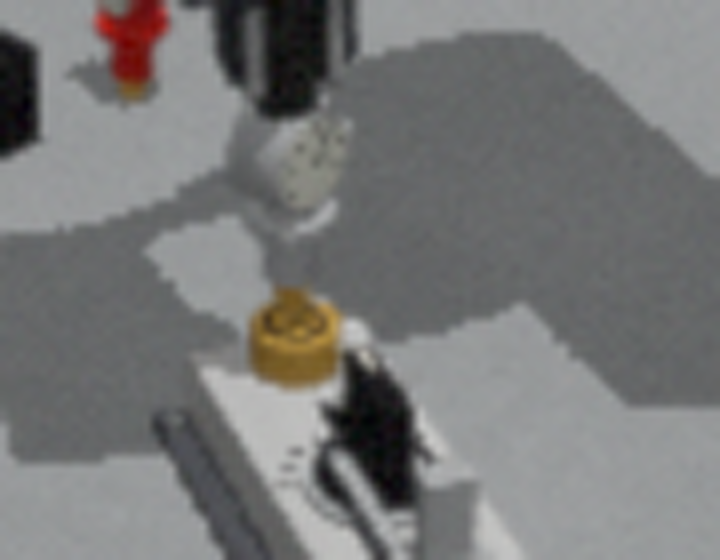

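In the crop, the nozzle midline (x≈291) sits just left of the port midline (x≈295), about 1.6 mm off. I nudge it and lower gently.

>>> {"fn": "drive_tool", "kwargs": {"series": [[-0.5, 1, -2, 0], [0, 0, -3, 0], [0, 0, -2, 0], [0, 0, 0, 0], [0, 0, 0, 0]]}}

```text
time_s: 15.2
ee_pos: [0.4849, -0.0165, 0.1722]
tcp_rot: [[0.265, 0.963, -0.041], [0.964, -0.265, 0.013], [0.001, -0.043, -0.999]]
ft_force: [-0.5, 0.3, -2.2]
finger_gap: 0.023
```

>>> {"fn": "drive_tool", "kwargs": {"series": [[-0.3, 0, -1.5, 0], [0, 0, -1.5, 0], [0, 0, 0, 0], [0, 0, 0, 0]]}}

```text
time_s: 15.53
ee_pos: [0.4845, -0.0165, 0.1689]
tcp_rot: [[0.265, 0.963, -0.041], [0.964, -0.265, 0.013], [0.001, -0.043, -0.999]]
ft_force: [0.2, 0.6, -1.6]
finger_gap: 0.0229
```

>>> {"fn": "drive_tool", "kwargs": {"series": [[0, 0, -1.5, 0], [0, 0, -1, 0], [0, 0, 0, 0], [0, 0, 0, 0]]}}

```text
time_s: 15.87
ee_pos: [0.4846, -0.0165, 0.1663]
tcp_rot: [[0.265, 0.963, -0.041], [0.964, -0.265, 0.013], [0.001, -0.043, -0.999]]
ft_force: [0.4, 0.3, 0.2]
finger_gap: 0.0229
```

Run:
```python
from h import *
print(np.mean([telemetry.state()['ft_force'] for _ in range(20)],0))
c=capture('scene');print(np.mean([telemetry.state()['ft_force'] for _ in range(20)],0))
a=cv2.resize(c['color'][165:235,295:385,::-1],None,fx=8,fy=8,interpolation=cv2.INTER_CUBIC)
cv2.imwrite('pics/s4.png',a)
```

```text
[0.35093337 0.28105279 0.18130601]
[-0.48209274 -0.28667586 -0.50782341]
```

View pics/s4.png

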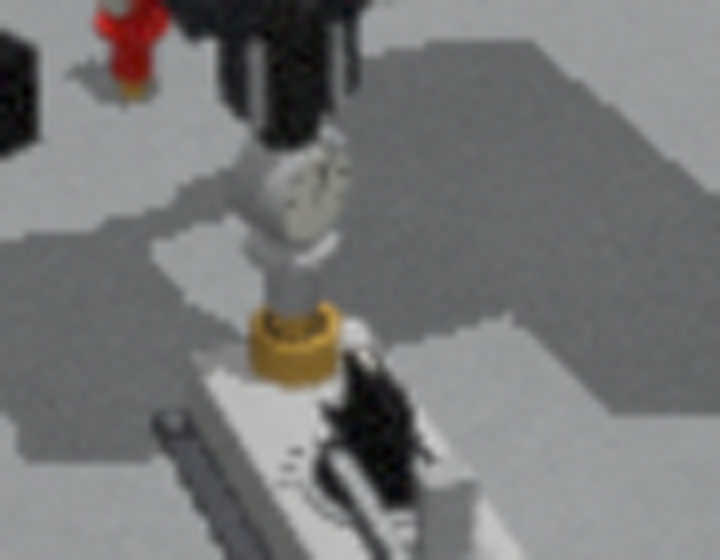

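The nozzle has just touched the port, centred at crop (294,323) inside the ring. Now I press further.

>>> {"fn": "drive_tool", "kwargs": {"series": [[0, 0, -1.5, 0], [0, 0, -1.5, 0], [0, 0, 0, 0], [0, 0, 0, 0]]}}

```text
time_s: 16.25
ee_pos: [0.4846, -0.0165, 0.1632]
tcp_rot: [[0.265, 0.963, -0.041], [0.964, -0.265, 0.013], [0.001, -0.043, -0.999]]
ft_force: [-0.4, 0.0, 2.1]
finger_gap: 0.023
```

Run:
```python
from h import *
F=[]
for _ in range(6):
    capture('scene');s=telemetry.state();F.append(s['ft_force'])
print(np.mean(F,0),s['ee_pos'],np.std(F,0))
```

```text
[-1.06806283 -0.15270035  2.42025513] [ 0.48457525 -0.01648744  0.1632997 ] [0.4502495  0.452394   0.54611967]
```

```bash
python3 g.py; python3 -c "
from rig import order;print(order.sign_off())"
```

```text
[ 0.4846 -0.0165  0.1633]
free 349 [ 0.4849 -0.009  -0.0658 -0.2683] 0.0046
fixed tilt [ 0.4829 -0.0137]
tab 17 [520.8 125.4] [ 9.9 15.6]
knob 38 [504.1  65. ] [45.5 11.8]
port 41 [486.2 -10.7] [28.1 34.4]
the job is handed in; nothing more can be done
None
```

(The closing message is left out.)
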